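# Hang the second shelf arm on the slotted spice rack

## Task

The shelf of the countertop spice rack needs its second arm: pick up the loose oak arm, press its two hook tabs into the slots of the empty post at the same height as the arm that already hangs on the other post, and push it down until it seats fully. Let go, leaving it hanging level and square to the post. Do not knock the things around it about.

Things in the scene. Friction and masses are not known exactly. Their poses are not given: they have to be found in the camera images.
- loose_grip (a point): Loose shelf arm, 0.24-0.42 kg: oak beam 24 mm wide (y), 40 mm high, steel back plate and two hook tabs, 131 mm long in all, standing on its flat underside. This point is where to hold it: mid-width, 26 mm above the underside, 32 mm from the free front end. x runs from the free end to the tabs, y across, z up. Beam sides are clear from x = -32 to +60 mm; the back plate's rear face is at x = +80 mm.
- loose_tabs (a point): Point on the loose arm's back face (plate 44 mm wide, 112 mm high), 80 mm ahead of and 14 mm above loose_grip; same axes. Here is the underside of the lower tab's neck; the upper tab is 50 mm higher. Tabs are 8 mm thick (y) and stick out 15.5 mm: an 8 mm long neck, 12 mm high, then a tooth that is as high as the neck and also reaches 12 mm below the neck's underside.
- hung_grip (a point): The same point as loose_grip, on an identical arm that hangs fully seated on the other post and is fixed there; same axes. Its height is the height loose_grip must end at.
- post_empty: Empty post of the rack: upright dark steel channel 44 mm wide, 310 mm to its top, fixed. Origin at worktop height below the middle of its front face; the face is the plane x = 0, x points into the post (the way to press in), y across, z up. Both posts face the same way; this one may be the left or the right one. On it a seated arm has loose_grip at x = -80, y = 0, z = 136 mm.
- slot_pair (a point): On the empty post's face, middle of the lower edge of the slot that the lower tab must sit in (150 mm up); axes as the post's. Slots are 15 mm wide, 34 mm high, 50 mm apart, five in all (this is the third from below), through a 5 mm face plate with hollow behind. Hold the arm about 17 mm (13 to 21) above its seated height to enter, go in till the back plate meets the face, then down to the stop.
- rack: The fixed rack that carries both posts. Origin at worktop height half-way between the post faces, which are 115 mm to either side along y; x to the back, z up. Its oak base board, 310 mm wide and 18 mm thick, reaches 145 mm in front of the post faces.
- shelf_front (a point): Middle of the lower front edge of the rack's oak top shelf, 310 mm wide and 15 mm thick: 310 mm above the worktop, 85 mm in front of the post faces. It overhangs the hanging arms, so a hand coming straight down cannot hold an arm there: the hand has to lean back towards the front by 25 to 35 degrees, and grip the standing arm at that same lean.
- ramekin: White ramekin, 78 mm wide and 40 mm high, on the rack's top shelf. Origin at its underside.
- cup: Small patterned cup, 60 mm wide and 52 mm high, on the rack's top shelf. Origin at its underside.
- rice_jar: Clip-top glass jar with white contents, 84x72x106 mm, standing on the worktop. Origin at its underside.
- mug: White mug with green dots, 90x122x105 mm, standing on the worktop. Origin at its underside.
- timer: Blue and white kitchen timer, 68 mm wide and 57 mm high, standing on the worktop. Origin at its underside.
- lemon_a: Lemon, 56x84x55 mm, on the right of the worktop. Origin at its underside.
- lemon_b: Lemon, 57x84x54 mm, on the left of the worktop. Origin at its underside.
Mind the look-alikes: they are no part of the job. Several things look just like the part that bears loose_grip: the one meant starts farthest from the robot's base.

How it is judged:
By the outcome, as a careful person would: the job done as asked, in the order asked, and still so for the second after the job is handed in, with the robot touching nothing.
It also fails if it takes over 51 s, if anything falls off the work surface, if the arm or the gripper's body presses on something with over 40 N, if the wrist force passes 120 N, or if a joint passes its speed limit or range.

## Robot

A 7-joint arm with a two-finger parallel gripper is mounted at the origin on a cart in front of the work surface, level with it; the furniture and walls round the work are solid. World frame = base frame: x ahead of the robot, y to its left, z up, the work surface at z = 0. Lengths are in mm, angles in rad, forces in N, time in s.
With the tool pointing down it reaches from about 425 to 975 mm from the base axis. Payload 16.7 kg.
Tool frame: the origin (TCP) lies midway between the tips of the shut fingers; the grasp point (between the pads) lies 19 mm behind it; z points along the fingers, y is the line along which they close (so a half turn about z gives the same grasp; the last joint's range is limited). The gripper opens to 85 mm and grips with 20 to 120 N. Pads are 22 mm wide; open, the fingers measure 114 mm over their backs; the gripper's body (76 mm by 85 mm) begins 54 mm behind the grasp point. The pads swing forward as they close: fully open they stand 13 mm farther back than shut.
Start: joints at [-1.409, 0.426, 0.074, 1.606, -0.034, 1.111, -0.067], TCP at [206.434, 642.621, 231.302] pointing down, gripper open.
Joint ranges: [-2.85, 2.85], [-0.5, 2.14], [-1.23, 1.37], [0.21, 2.46], [-1.02, 4.16], [0.16, 2.05], [-2.73, 2.73]. Speed limits (rad/s): [1.89, 1.89, 2.39, 2.39, 3.01, 3.01, 3.01].

## Interface

Orientations are given as a unit quaternion [x, y, z, w].
In Python, from plant import * gives the robot as it stands.
- The arm moves only by the tool play_rows, never from a script. Its argument "deltas" is a list of rows, each a list of 7 numbers: the turn, a rotation vector about the tool's x, y, z in degrees, then the shift along the tool's x, y, z in mm, then the closure, from -1 (fully open) to 1 (shut), so that 0 is half open. In form: [[ax, ay, az, x, y, z, hand], ...]. A call has 1 to 10 rows; each row shifts and turns the commanded pose from where the row before left it, along the tool's axes as they then stand; what a row does not reach is not made up. A row lasts 1/8 s, in which the tool goes at most 62.5 mm and 10.7 degrees, less where a joint would pass 70% of its speed; a pose out of reach is approached as far as the arm can. A call with a gripper value outside its range is refused whole. The fingers move at their own pace and stop on an object; "force" is the grip in N (left out, the last holds). Time passes only in rows, so rows that do not move let the fingers close. It gives the time, the measured TCP pose, the force, the opening and the grip force at its end, in the units of the state.
- get_state(): the state, without advancing time (a new reading comes with each control period).
- get_image(name): name is "side" or "top" or "wrist"; returns a dict with "frame" (480x640x3 uint8, red, green, blue), "K" (3x3 intrinsics, pixels), "rvec" (rotation vector, rad) and "tvec" (3), from world to camera coordinates, as OpenCV has them; the wrist camera has in their place "tool_from_camera" (4x4, takes a point from camera to tool coordinates, whose origin is the TCP and whose axes are the flange's). Camera axes: x right, y down, z forward; pixel columns grow to the right and rows downward; lengths in mm; the calibration is good to about 2 mm. The wrist camera is an equidistant fisheye: a pixel r from the principal point sees the ray r / f radians off the axis. A picture is of the moment at which its call begins: read the wrist's pose just before it. There is no depth.
- job_done(): hands the job in; it is judged then, once.
The state is a dict: "time_s": time; "qpos": joint angles; "dq": joint speeds; "tau": joint torques, N m; "tcp_pos": TCP position; "tool_rot": TCP orientation; "force": force on the tool from outside, world axes, zero at the start; "moment": the same for the moment, N m; "width": finger opening in mm; "finger_force": force on a finger pad.
Only numpy, scipy, OpenCV 4.12 (cv2) and the standard library are available. Lean on these libraries where they do the work, as an engineer would, in place of code of your own. Each camera call takes 0.05 s, during which the arm holds its last target. There are 200 camera calls.

## Working session

There is one attempt and no reset: what is moved stays moved. The work goes in short steps, Python scripts to look and compute and a tool call to move; the robot and the scene stay as the last step left them, time stands still between calls to the robot, and variables do not carry over. Pictures are saved under pics/ and viewed, at most 10 in all, crops included, and the job is handed in when it is done.

Besides the shell and the picture viewer there is one more tool, called after ">>>" as name(argument=value, ...), one argument or row to a line, values as JSON. play_rows: Moves the arm, as the interface text tells. Its arguments: {"type":"object","properties":{"deltas":{"type":"array"},"force":{"type":"number"}},"required":["deltas"]}

```bash
mkdir -p pics; cat > h.py <<'E'
from plant import *
import numpy as np, cv2
from scipy.spatial.transform import Rotation as R
def cam(n):
    d=get_image(n); return d
def save(d,name,crop=None,s=1):
    f=d["frame"][:,:,::-1]
    if crop: x0,y0,x1,y1=crop; f=f[y0:y1,x0:x1]
    cv2.imwrite("pics/"+name,cv2.resize(f,None,fx=s,fy=s,interpolation=cv2.INTER_CUBIC))
def proj(d,P):
    return cv2.projectPoints(np.array(P,float).reshape(-1,1,3),d["rvec"],d["tvec"],d["K"],None)[0].reshape(-1,2)
def ray(d,uv):
    Rm=R.from_rotvec(np.ravel(d["rvec"])).as_matrix(); t=np.ravel(d["tvec"])
    v=Rm.T@np.linalg.inv(d["K"])@np.array([uv[0],uv[1],1.]); return -Rm.T@t, v/np.linalg.norm(v)
def atz(d,uv,z):
    c,v=ray(d,uv); return c+v*(z-c[2])/v[2]
E
python3 - <<'E'
from h import *
import pickle
D={n:cam(n) for n in("side","top")}
pickle.dump(D,open("d0.pkl","wb"))
for n in D:
    save(D[n],n+"0.png"); c,v=ray(D[n],(320,240)); print(n,c.round(),v.round(3))
s=get_state();print(s)
E
```

```text
side [  102. -1150.   946.] [ 0.335  0.794 -0.508]
top [   7.  260. 1651.] [ 0.341 -0.128 -0.931]
{'time_s': 0.1, 'qpos': array([-1.40950045,  0.42669504,  0.07384448,  1.60655621, -0.03407366,
        1.11076815, -0.06714338]), 'dq': array([-2.20609130e-04, -8.06866720e-04, -1.03656241e-03, -1.85728168e-03,
        4.06999771e-05, -3.32905361e-04,  1.38427106e-03]), 'tau': array([ 8.59701599e-03, -9.51539111e+01,  3.77056316e+00, -4.64397669e+01,
        1.94686378e-02,  6.70889713e-03, -3.43641727e-05]), 'tcp_pos': array([206.34162649, 642.30319558, 230.6574709 ]), 'tool_rot': array([ 1.54800867e-01,  9.87945520e-01, -5.82716357e-04, -3.84863687e-05]), 'force': array([-0.37214579, -0.35188688, -0.27393517]), 'moment': array([0.03209205, 0.03748961, 0.01013533]), 'finger_force': 0.0, 'width': 85.92253894296445}
```

View pics/side0.png

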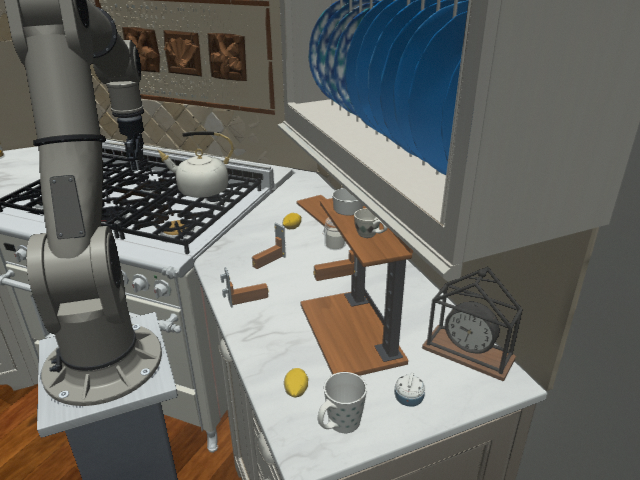

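View pics/top0.png

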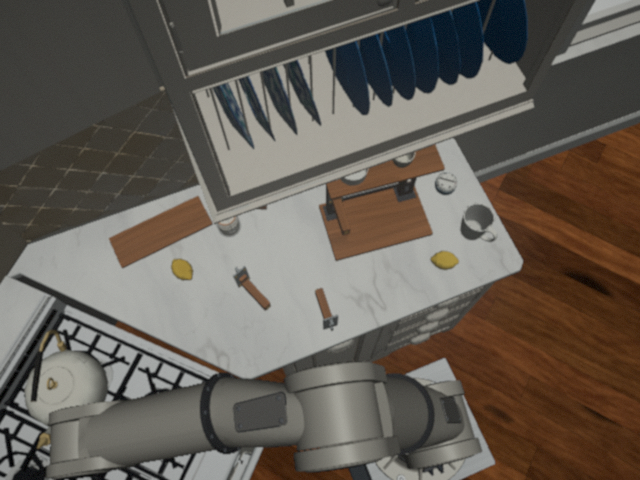

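Both views show two loose arms. A has its tabs at top px (242,276) and beam end at (267,306), and appears in the side view at (270,255). B has its tabs at (328,322) and beam end at (320,290), and appears in the side view at (245,294). The hung arm is on the rack at top px (343,225). The left post in the top view, px (335,205), carries the hung arm, and the right post, px (405,190), looks empty. I'll enlarge both crops to check the choice and get pixel positions.

```bash
python3 - <<'E'
from h import *
import pickle
D=pickle.load(open("d0.pkl","rb"))
save(D["top"],"topc.png",(220,145,440,335),3.6)
save(D["side"],"sidec.png",(205,180,425,375),3.6)
t=D["top"]
for n,uv in dict(A1=(242,276),A2=(267,306),B1=(328,322),B2=(320,290)).items():
    p=atz(t,uv,40); print(n,p.round(),np.hypot(*p[:2]).round())
E
```

```text
A1 [577. 292.  40.] 647.0
A2 [465. 255.  40.] 531.0
B1 [358. 111.  40.] 374.0
B2 [453.  97.  40.] 463.0
```

View pics/topc.png

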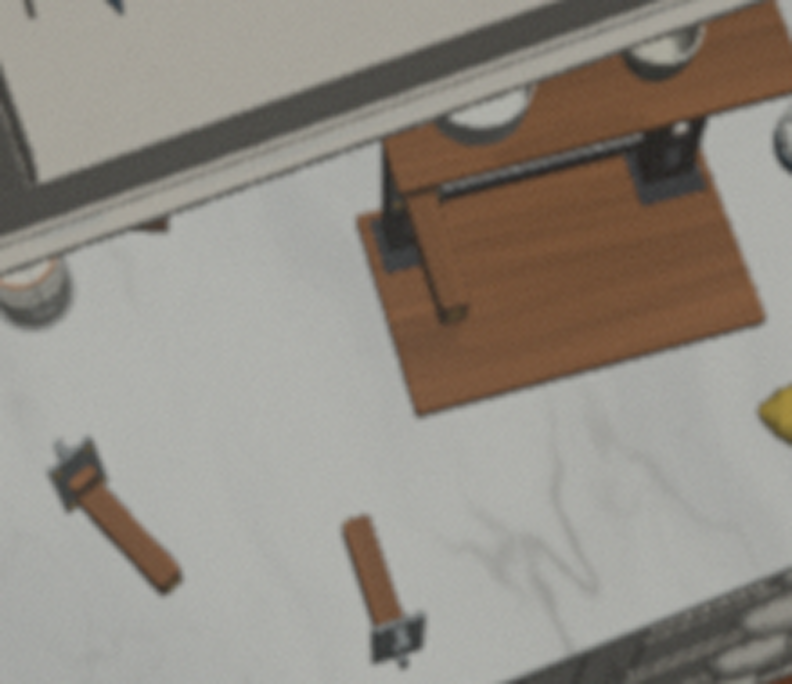

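View pics/sidec.png

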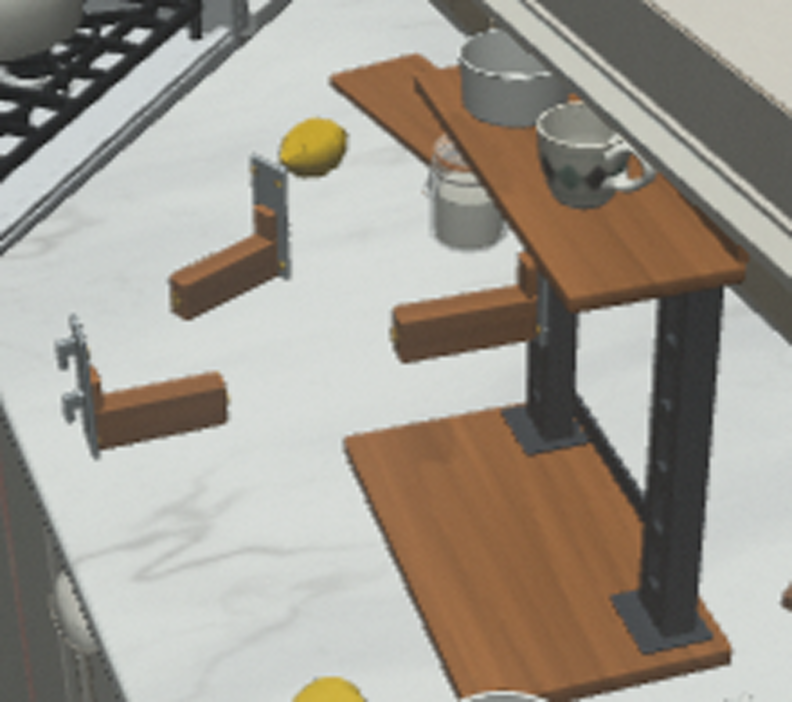

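```bash
cat > fit.py <<'E'
from h import *
import pickle
from scipy.optimize import least_squares
D=pickle.load(open("d0.pkl","rb")); T,S=D["top"],D["side"]
tc=lambda u,v:(220+u/3.6,145+v/3.6); sc=lambda u,v:(205+u/3.6,180+v/3.6)
def fit(obs,x0):
    def w(p,P): c,s=np.cos(p[2]),np.sin(p[2]); return np.array([p[0]+c*P[0]-s*P[1],p[1]+s*P[0]+c*P[1],P[2]])
    def f(p): return np.concatenate([proj(d,w(p,P))[0]-uv for d,P,uv in obs])
    r=least_squares(f,x0,loss="soft_l1",f_scale=1.,x_scale=[10,10,.1]); print(r.x.round(3),"deg",np.degrees(r.x[2]).round(2)); print(f(r.x).reshape(-1,2).round(1).tolist()); return r.x
E
cat > f1.py <<'E'
from fit import *
A=[(S,(-32,-12,40),sc(187,290)),(S,(-32,-12,0),sc(187,319)),(S,(-32,12,40),sc(170,278)),(S,(80,-22,112),sc(289,178)),(S,(75,22,112),sc(252,155)),(S,(80,-22,0),sc(289,277)),
(T,(-32,12,40),tc(163,590)),(T,(-32,-12,40),tc(181,572)),(T,(80,22,112),tc(50,473)),(T,(80,-22,112),tc(95,438))]
A=[(d,P,uv) for d,P,uv in A]
# top-view left/right: y=+ is left of +x
a=fit(A,[490,262,.3])
Rk=[(T,(-145,155,18),tc(417,411)),(T,(-145,-155,18),tc(765,318)),(S,(-145,155,18),sc(345,440)),(S,(-85,155,325),sc(415,78)),(S,(-85,-155,310),sc(575,308)),(T,(-85,155,310),tc(403,194)),(S,(0,-93,18),sc(640,620))]
r=fit(Rk,[600,0,0.])
c,s=np.cos(r[2]),np.sin(r[2])
def rk(P): return np.array([r[0]+c*P[0]-s*P[1],r[1]+s*P[0]+c*P[1],P[2]])
print("hung grip",rk((-80,115,136)).round(1),"empty post",rk((0,-115,0)).round(1), "target",rk((-80,-115,136)).round(1))
print("hung front px: S",[(((proj(S,rk((-112,115+dy,z)))[0]-[205,180])*3.6).round().tolist()) for dy,z in((12,150),(-12,150),(-12,110))])
print("unk", atz(T,(262,206),20).round())
for uv in((110,240),(195,197),(122,266)): print(atz(T,uv,20).round())
E
python3 f1.py
python3 - <<'E'
from h import *
d=cam("wrist"); print(d["tool_from_camera"].round(3),d["K"]); save(d,"w0.png")
E
```

```text
[4.97245e+02 2.61319e+02 3.65000e-01] deg 20.92
[[-1.7, -1.2], [-0.8, 1.6], [-1.8, -0.8], [-1.2, -2.0], [-1.2, 0.1], [0.2, 0.9], [-0.1, -1.3], [1.2, -1.9], [-0.1, -1.8], [-0.5, -2.3]]
[ 6.59622e+02 -1.56392e+02 -1.05000e-01] deg -6.03
[[0.5, -0.8], [1.6, -1.3], [-0.3, -1.2], [-0.1, -2.2], [-0.9, 3.1], [-0.2, 0.1], [0.1, -4.7]]
hung grip [592.1 -33.6 136. ] empty post [ 647.5 -270.8    0. ] target [ 568.  -262.4  136. ]
hung front px: S [[393.0, 305.0], [402.0, 322.0], [403.0, 368.0]]
unk [776. 161.  20.]
[842. 626.  20.]
[884. 345.  20.]
[747. 613.  20.]
[[   0.      -0.947   -0.321   83.705]
 [   1.       0.      -0.      -0.866]
 [   0.      -0.321    0.947 -142.822]
 [   0.       0.       0.       1.   ]] [[371.64829954   0.         319.0487601 ]
 [  0.         371.64829954 242.45811041]
 [  0.           0.           1.        ]]
```

View pics/w0.png

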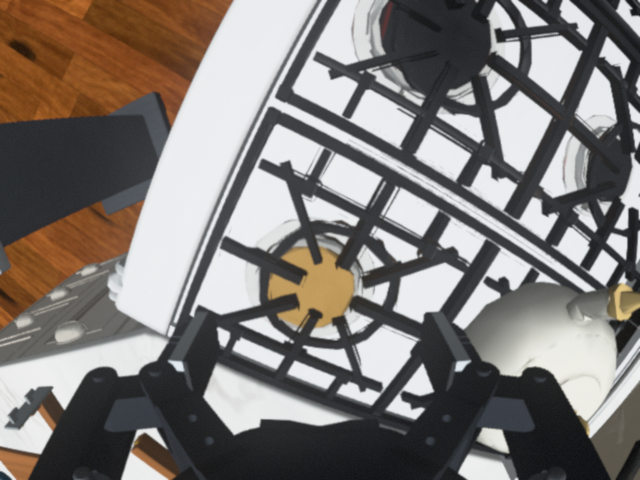

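```bash
cat >> h.py <<'E'
def toolR(yaw,lean,):
    # arm frame: y across, z tool = (sin,0,-cos)
    s,c=np.sin(np.radians(lean)),np.cos(np.radians(lean))
    return R.from_euler("z",yaw,degrees=True)*R.from_matrix(np.array([[-c,0,s],[0,1,0],[-s,0,-c]]))
def plan(g,yaw,lean,n,rot0=None,p0=None):
    """rows to bring grasp point to g"""
    s=get_state(); R0=R.from_quat(s["tool_rot"]); p=np.array(s["tcp_pos"])
    R1=toolR(yaw,lean); p1=np.array(g)+R1.apply([0,0,19])
    rv=(R0.inv()*R1).as_rotvec(); step=R.from_rotvec(rv/n); Rc=R0
    print("yaw/lean now",pose(s),"-> tcp",p1.round(1))
    for i in range(n):
        print(np.r_[np.degrees(rv/n),Rc.inv().apply((p1-p)/n)].round(1).tolist()); Rc=Rc*step
def pose(s=None):
    s=s or get_state(); Rm=R.from_quat(s["tool_rot"]).as_matrix(); p=np.array(s["tcp_pos"])
    y=np.degrees(np.arctan2(-Rm[0,1],Rm[1,1])); z=Rm[:,2]
    return dict(g=(p-19*z).round(1).tolist(),yaw=y.round(2),lean=np.degrees(np.arctan2(np.hypot(z[0],z[1]),-z[2])).round(2),roll=np.degrees(np.arcsin(Rm[2,1])).round(2))
def wproj(d,s,P):
    Rm=R.from_quat(s["tool_rot"]).as_matrix(); M=d["tool_from_camera"]; K=d["K"]
    q=(np.atleast_2d(P)-s["tcp_pos"])@Rm; q=(q-M[:3,3])@M[:3,:3]
    rr=np.hypot(q[:,0],q[:,1]); th=np.arctan2(rr,q[:,2]); return np.c_[K[0,0]*th*q[:,0]/rr+K[0,2],K[1,1]*th*q[:,1]/rr+K[1,2]]
E
python3 - <<'E'
from h import *
plan([470,251,190],20.9,28,11)
E
```

```text
yaw/lean now {'g': [206.3, 642.4, 249.8], 'yaw': np.float64(-17.81), 'lean': np.float64(0.06), 'roll': np.float64(-0.06)} -> tcp [478.3 254.2 173.2]
[-0.9, -2.4, -3.4, -34.3, -26.0, 5.3]
[-0.9, -2.4, -3.4, -32.5, -28.1, 6.3]
[-0.9, -2.4, -3.4, -30.4, -30.1, 7.2]
[-0.9, -2.4, -3.4, -28.2, -32.0, 8.0]
[-0.9, -2.4, -3.4, -25.9, -33.8, 8.6]
[-0.9, -2.4, -3.4, -23.4, -35.4, 9.2]
[-0.9, -2.4, -3.4, -20.9, -36.8, 9.6]
[-0.9, -2.4, -3.4, -18.2, -38.2, 9.8]
[-0.9, -2.4, -3.4, -15.4, -39.3, 10.0]
[-0.9, -2.4, -3.4, -12.6, -40.3, 10.0]
[-0.9, -2.4, -3.4, -9.7, -41.1, 9.8]
```

>>> play_rows(
  deltas=[
    [0, 0, 0, 0, 0, -50, -1],
    [-0.9, -2.4, -3.4, -34, -26, 5, -1],
    [-0.9, -2.4, -3.4, -32, -28, 6, -1],
    [-0.9, -2.4, -3.4, -30, -30, 7, -1],
    [-0.9, -2.4, -3.4, -28, -32, 8, -1],
    [-0.9, -2.4, -3.4, -26, -34, 9, -1],
    [-0.9, -2.4, -3.4, -23, -35, 9, -1],
    [-0.9, -2.4, -3.4, -21, -37, 10, -1],
    [-0.9, -2.4, -3.4, -18, -38, 10, -1],
    [-0.9, -2.4, -3.4, -15, -39, 10, -1],
  ],
)

```text
time_s: 1.4
tcp_pos: [426.5, 324.4, 231.7]
tool_rot: [-0.114, 0.974, 0.04, 0.194]
force: [0.5, -0.2, 0.4]
width: 85.5
finger_force: 0.0
```

```bash
python3 - <<'E'
from h import *
plan([470,251,190],20.9,28,4)
E
```

```text
yaw/lean now {'g': [419.5, 322.1, 249.2], 'yaw': np.float64(13.72), 'lean': np.float64(22.87), 'roll': np.float64(1.94)} -> tcp [478.3 254.2 173.2]
[-0.3, -1.3, -1.8, -2.4, -20.6, 16.1]
[-0.3, -1.3, -1.8, -1.4, -20.8, 16.0]
[-0.3, -1.3, -1.8, -0.3, -20.9, 15.9]
[-0.3, -1.3, -1.8, 0.7, -21.0, 15.8]
```

>>> play_rows(
  deltas=[
    [-0.9, -2.4, -3.4, -12, -40, 10, -1],
    [-0.9, -2.4, -3.4, -10, -41, 10, -1],
    [0, 0, 0, 0, 0, 0, -1],
  ],
)

```text
time_s: 1.78
tcp_pos: [475.1, 251.8, 219.4]
tool_rot: [-0.17, 0.956, 0.048, 0.234]
force: [0.1, 0.6, 0.3]
width: 85.6
finger_force: 0.0
```

```bash
python3 - <<'E'
from h import *
import pickle
s=get_state(); d=cam("wrist"); pickle.dump((s,d),open("w1.pkl","wb")); save(d,"w1.png")
print(pose(s)); print("unk px",wproj(d,s,[776,161,20]), "A grip px",wproj(d,s,[497.2,261.3,40]))
E
```

```text
{'g': [466.9, 248.5, 236.2], 'yaw': np.float64(20.3), 'lean': np.float64(27.64), 'roll': np.float64(0.65)}
unk px [[178.60096725 289.14967775]] A grip px [[318.18692408 146.99182152]]
```

View pics/w1.png

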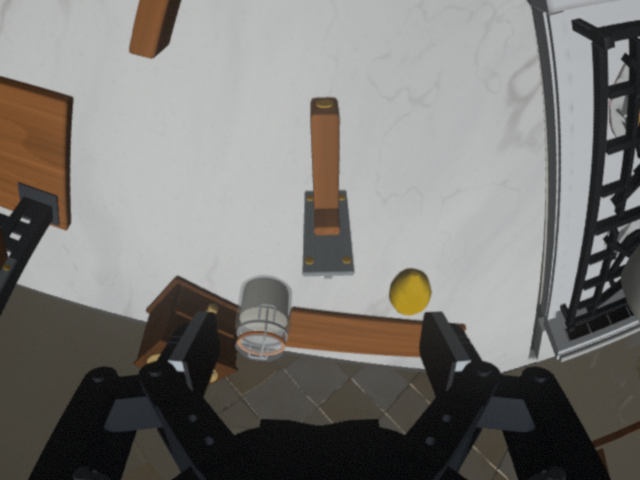

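The wrist view settles the choice. The brown thing under the cabinet, px (185,315), is a little drawer box, not an arm, so the target is A. Its free end's top edge is at px (311–340,113) and its plate top at (303–354,272).

```bash
python3 - <<'E'
from h import *
import pickle
from scipy.optimize import least_squares
s,d=pickle.load(open("w1.pkl","rb"))
P=np.array([(-32,12,40),(-32,-12,40),(75,22,112),(75,-22,112),(75,22,0),(75,-22,0)],float)
uv=np.array([(340,113),(311,113),(354,271),(303,273),(346,191),(305,192)],float)
def w(p): return np.c_[(R.from_euler("z",p[2])).apply(P)+[p[0],p[1],0]]
r=least_squares(lambda p:(wproj(d,s,w(p))-uv).ravel(),[497,261,.365],x_scale=[10,10,.1])
print(r.x.round(3),np.degrees(r.x[2]).round(2)); print(r.fun.reshape(-1,2).round(1).tolist())
save(d,"w1c.png",(280,80,380,290),2.8)
E
```

```text
[4.96246e+02 2.67813e+02 3.74000e-01] 21.41
[[0.7, 1.3], [-0.7, 1.9], [0.8, 0.7], [-0.8, -0.2], [0.4, -2.4], [-0.5, -2.6]]
```

View pics/w1c.png

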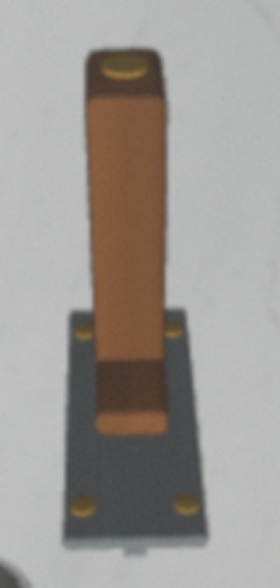

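```bash
python3 - <<'E'
from h import *
plan([454.3,251.4,105],21.4,30,4)
E
```

```text
yaw/lean now {'g': [466.6, 250.5, 236.7], 'yaw': np.float64(20.36), 'lean': np.float64(27.65), 'roll': np.float64(0.69)} -> tcp [463.1 254.9  88.5]
[0.0, -0.6, -0.3, 17.6, 0.9, 27.9]
[0.0, -0.6, -0.3, 17.8, 1.0, 27.7]
[0.0, -0.6, -0.3, 18.1, 1.1, 27.5]
[0.0, -0.6, -0.3, 18.4, 1.2, 27.3]
```

>>> play_rows(
  deltas=[
    [0, -0.6, -0.3, 18, 1, 28, -1],
    [0, -0.6, -0.3, 18, 1, 28, -1],
    [0, -0.6, -0.3, 18, 1, 27, -1],
    [0, -0.6, -0.3, 18, 1, 27, -1],
    [0, 0, 0, 0, 0, 0, -1],
  ],
)

```text
time_s: 2.45
tcp_pos: [470.6, 252.1, 122.7]
tool_rot: [-0.177, 0.95, 0.04, 0.255]
force: [0.6, -0.2, 0.4]
width: 85.5
finger_force: 0.0
```

```bash
python3 - <<'E'
from h import *
plan([496.2,267.8,27],21.4,30,1)
s=get_state(); d=cam("wrist"); save(d,"w2.png")
P=np.array([(-32,12,40),(-32,-12,40),(75,22,112),(75,-22,112)],float)
print(wproj(d,s,R.from_euler("z",21.4,degrees=True).apply(P)+[496.2,267.8,0]).round())
E
```

```text
yaw/lean now {'g': [461.6, 248.9, 139.1], 'yaw': np.float64(20.86), 'lean': np.float64(29.96), 'roll': np.float64(-0.83)} -> tcp [505.  271.3  10.5]
[-1.0, -0.1, -0.1, 22.1, 7.3, 116.6]
[[351. 191.]
 [310. 190.]
 [360. 377.]
 [297. 377.]]
```

View pics/w2.png

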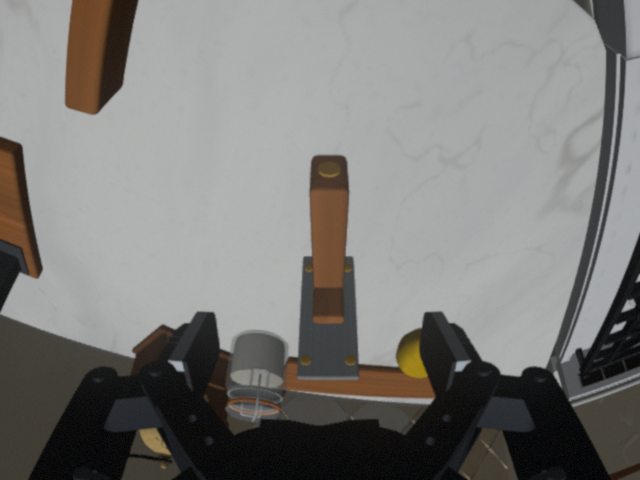

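The free end's top edge is at (310–348,190) and the plate top at (298–358,378). Both are within 2 px of the prediction, so the fit holds.

>>> play_rows(
  deltas=[
    [-0.5, 0, 0, 11, 4, 10, -1],
    [-0.5, 0, 0, 11, 3, 10, -1],
    [0, 0, 0, 0, 0, 20, -1],
    [0, 0, 0, 0, 0, 20, -1],
    [0, 0, 0, 0, 0, 20, -1],
    [0, 0, 0, 0, 0, 15, -1],
    [0, 0, 0, 0, 0, 0, -1],
  ],
)

```text
time_s: 3.38
tcp_pos: [496.2, 268.0, 30.8]
tool_rot: [-0.178, 0.949, 0.047, 0.255]
force: [-0.8, -0.3, -0.1]
width: 85.3
finger_force: 0.0
```

```bash
python3 - <<'E'
from h import *
plan([496.2,267.8,27],21.4,30,1)
E
```

```text
yaw/lean now {'g': [487.3, 264.6, 47.2], 'yaw': np.float64(21.21), 'lean': np.float64(30.03), 'roll': np.float64(-0.03)} -> tcp [505.  271.3  10.5]
[-0.1, 0.0, -0.1, 2.0, -0.2, 22.3]
```

>>> play_rows(
  deltas=[
    [0, 0, 0, 1, 0, 11, -1],
    [0, 0, 0, 1, 0, 11, -1],
    [0, 0, 0, 0, 0, 0, -1],
    [0, 0, 0, 0, 0, 0, 1],
    [0, 0, 0, 0, 0, 0, 1],
    [0, 0, 0, 0, 0, 0, 1],
    [0, 0, 0, 0, 0, 0, 1],
    [0, 0, 0, 0, 0, 0, 1],
  ],
  force=70,
)

```text
time_s: 4.38
tcp_pos: [504.3, 271.6, 11.2]
tool_rot: [-0.178, 0.949, 0.048, 0.255]
force: [-2.6, -0.6, 6.9]
width: 23.3
finger_force: 68.8
```

```bash
python3 - <<'E'
from h import *
s=get_state(); print(pose(s),s["width"],s["finger_force"],s["force"])
E
```

```text
{'g': [495.4, 268.1, 27.6], 'yaw': np.float64(21.27), 'lean': np.float64(30.08), 'roll': np.float64(0.03)} 23.2688770484325 68.84690165519714 [-2.60155372 -0.5771498   6.91126101]
```

```bash
python3 - <<'E'
from h import *
plan([480,250,215],21.3,30,8)
E
```

```text
yaw/lean now {'g': [495.4, 268.1, 27.6], 'yaw': np.float64(21.27), 'lean': np.float64(30.08), 'roll': np.float64(0.03)} -> tcp [488.9 253.5 198.5]
[0.0, 0.0, -0.0, -9.5, -1.4, -21.6]
[0.0, 0.0, -0.0, -9.5, -1.4, -21.6]
[0.0, 0.0, -0.0, -9.5, -1.4, -21.6]
[0.0, 0.0, -0.0, -9.5, -1.4, -21.6]
[0.0, 0.0, -0.0, -9.5, -1.4, -21.6]
[0.0, 0.0, -0.0, -9.5, -1.4, -21.6]
[0.0, 0.0, -0.0, -9.5, -1.4, -21.6]
[0.0, 0.0, -0.0, -9.4, -1.4, -21.6]
```

>>> play_rows(
  deltas=[
    [0, 0, 0, -5, 0, -9, 1],
    [0, 0, 0, -9, -1, -20, 1],
    [0, 0, 0, -9, -2, -22, 1],
    [0, 0, 0, -9, -2, -22, 1],
    [0, 0, 0, -9, -2, -22, 1],
    [0, 0, 0, -9, -2, -22, 1],
    [0, 0, 0, -9, -2, -22, 1],
    [0, 0, 0, -9, 0, -22, 1],
    [0, 0, 0, -5, 0, -12, 1],
    [0, 0, 0, 0, 0, 0, 1],
  ],
)

```text
time_s: 5.62
tcp_pos: [489.7, 254.0, 181.4]
tool_rot: [-0.177, 0.949, 0.046, 0.257]
force: [0.6, -0.6, -2.9]
width: 23.1
finger_force: 68.8
```

```bash
python3 - <<'E'
from h import *
s=get_state(); print(s["force"],s["moment"],s["width"])
plan([445,20,212],3,30,10)
E
```

```text
[ 0.62719939 -0.59970623 -2.9383387 ] [-0.37767112  0.89712823 -0.01644938] 23.088207163806214
yaw/lean now {'g': [480.7, 250.6, 197.8], 'yaw': np.float64(21.07), 'lean': np.float64(30.31), 'roll': np.float64(-0.19)} -> tcp [454.5  20.5 195.5]
[0.9, 0.0, 1.6, 9.4, -20.5, -7.1]
[0.9, 0.0, 1.6, 8.8, -20.9, -6.7]
[0.9, 0.0, 1.6, 8.3, -21.2, -6.4]
[0.9, 0.0, 1.6, 7.7, -21.5, -6.1]
[0.9, 0.0, 1.6, 7.1, -21.8, -5.7]
[0.9, 0.0, 1.6, 6.5, -22.1, -5.4]
[0.9, 0.0, 1.6, 5.9, -22.4, -5.0]
[0.9, 0.0, 1.6, 5.3, -22.6, -4.7]
[0.9, 0.0, 1.6, 4.7, -22.8, -4.3]
[0.9, 0.0, 1.6, 4.0, -23.0, -4.0]
```

>>> play_rows(
  deltas=[
    [0.9, 0, 1.6, 9, -20, -7, 1],
    [0.9, 0, 1.6, 9, -21, -7, 1],
    [0.9, 0, 1.6, 8, -21, -6, 1],
    [0.9, 0, 1.6, 8, -22, -6, 1],
    [0.9, 0, 1.6, 7, -22, -6, 1],
    [0.9, 0, 1.6, 6, -22, -5, 1],
    [0.9, 0, 1.6, 6, -22, -5, 1],
    [0.9, 0, 1.6, 5, -23, -5, 1],
    [0.9, 0, 1.6, 5, -23, -4, 1],
    [0.9, 0, 1.6, 4, -23, -4, 1],
  ],
)

```text
time_s: 6.88
tcp_pos: [456.5, 33.7, 194.0]
tool_rot: [-0.032, 0.965, 0.009, 0.26]
force: [0.2, -0.4, -2.6]
width: 23.2
finger_force: 69.0
```

```bash
python3 - <<'E'
from h import *
s=get_state(); print(s["qpos"].round(2))
plan([435,-180,212],-6,30,9)
E
```

```text
[ 0.04 -0.11 -0.32  2.46  0.27  0.28  1.12]
yaw/lean now {'g': [447.0, 33.1, 210.4], 'yaw': np.float64(3.81), 'lean': np.float64(30.19), 'roll': np.float64(0.02)} -> tcp [ 444.4 -181.   195.5]
[0.5, 0.0, 0.9, 2.4, -23.7, -1.6]
[0.5, 0.0, 0.9, 2.0, -23.8, -1.4]
[0.5, 0.0, 0.9, 1.7, -23.8, -1.2]
[0.5, 0.0, 0.9, 1.3, -23.8, -0.9]
[0.5, 0.0, 0.9, 0.9, -23.9, -0.7]
[0.5, 0.0, 0.9, 0.5, -23.9, -0.5]
[0.5, 0.0, 0.9, 0.1, -23.9, -0.3]
[0.5, 0.0, 0.9, -0.3, -23.9, -0.0]
[0.5, 0.0, 0.9, -0.7, -23.9, 0.2]
```

>>> play_rows(
  deltas=[
    [0.5, 0, 0.9, 1, -24, 0, 1],
    [0.5, 0, 0.9, 1, -24, 0, 1],
    [0.5, 0, 0.9, 0, -24, 0, 1],
    [0.5, 0, 0.9, 0, -24, 0, 1],
    [0.5, 0, 0.9, 0, -24, 0, 1],
    [0.5, 0, 0.9, 0, -24, 0, 1],
    [0.5, 0, 0.9, -1, -24, 0, 1],
    [0.5, 0, 0.9, -1, -24, 0, 1],
    [0.5, 0, 0.9, -1, -24, 0, 1],
    [0, 0, 0, 0, 0, 0, 1],
  ],
)

```text
time_s: 8.12
tcp_pos: [456.2, -183.2, 194.0]
tool_rot: [0.048, 0.964, -0.011, 0.26]
force: [-0.4, -0.2, -2.3]
width: 23.0
finger_force: 69.1
```

```bash
python3 - <<'E'
from h import *
import pickle
s=get_state(); print(s["qpos"].round(2))
d=cam("wrist"); pickle.dump((s,d),open("w3.pkl","wb")); save(d,"w3.png")
r=[659.6,-156.4]
f=lambda P:R.from_euler("z",-6.03,degrees=True).apply(P)+[r[0],r[1],0]
P=dict(base_fr=(-145,-155,18),base_fl=(-145,155,18),slot=(0,-115,150),post_l=(0,-93,150),post_r=(0,-137,150),slot4=(0,-115,200),shelf_r=(-85,-155,310),hungfront=(-112,115,150))
for k in P: print(k,wproj(d,s,f(np.array(P[k],float)))[0].round())
plan([490,-254,155],-6,30,6)
E
```

```text
[ 0.16 -0.05  0.17  2.41 -0.4   0.29  2.16]
base_fr [200. 171.]
base_fl [526. 178.]
slot [249. 377.]
post_l [271. 378.]
post_r [227. 376.]
slot4 [245. 426.]
shelf_r [156. 541.]
hungfront [525. 316.]
yaw/lean now {'g': [446.7, -181.3, 210.3], 'yaw': np.float64(-5.5), 'lean': np.float64(30.15), 'roll': np.float64(0.21)} -> tcp [ 499.4 -255.   138.5]
[0.1, 0.0, 0.1, -2.6, -11.4, 12.1]
[0.1, 0.0, 0.1, -2.6, -11.4, 12.1]
[0.1, 0.0, 0.1, -2.6, -11.4, 12.1]
[0.1, 0.0, 0.1, -2.7, -11.4, 12.2]
[0.1, 0.0, 0.1, -2.7, -11.4, 12.2]
[0.1, 0.0, 0.1, -2.7, -11.3, 12.2]
```

View pics/w3.png

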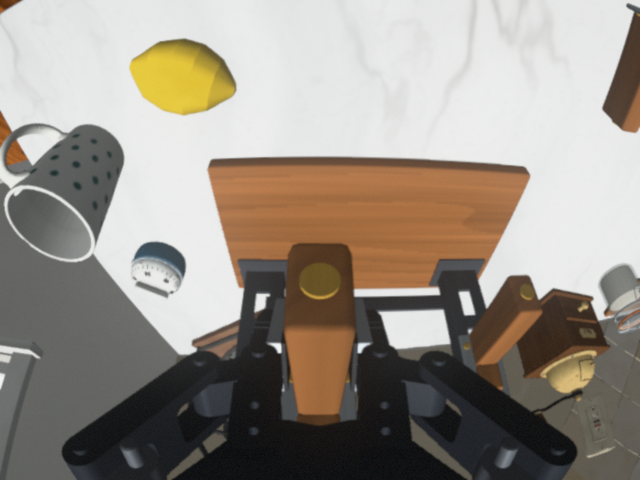

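The lemon, mug and timer are off to the left. The base board's front edge runs (208,160)–(529,168), and the empty post is at px (265,275), behind the held arm. The board sits about 6 px right of the prediction, so I'll refit the rack from its outline in this picture.

```bash
cat > rack.py <<'E'
from h import *
import pickle
from scipy.optimize import least_squares
def rackfit(s,d,cols,rows,x0=(659.6,-150,-.105),show=True):
    f=cv2.GaussianBlur(d["frame"],(3,3),0).astype(float); m=(f[:,:,0]-f[:,:,2])>38
    F=[];L=[];Rr=[]
    for u in cols:
        v=next((v for v in range(100,300) if m[v:v+4,u].all()),None)
        if v: F.append((u,v-.5))
    for v in rows:
        uu=np.where(m[v,180:560])[0]+180; 
        if len(uu): L.append((uu[0]-.5,v)); Rr.append((uu[-1]+.5,v))
    F,L,Rr=map(lambda a:np.array(a,float),(F,L,Rr))
    def f_(p):
        w=lambda P:wproj(d,s,R.from_euler("z",p[2]).apply(np.array(P,float))+[p[0],p[1],0])
        y=np.linspace(-160,160,60); x=np.linspace(-150,-10,40)
        q=w(np.c_[0*y-145,y,0*y]); q=q[np.argsort(q[:,0])]; e=[np.interp(F[:,0],q[:,0],q[:,1])-F[:,1]]
        for E,sg in((L,-155),(Rr,155)):
            q=w(np.c_[x,0*x+sg,0*x+18]); q=q[np.argsort(q[:,1])]; e.append(np.interp(E[:,1],q[:,1],q[:,0])-E[:,0])
        return np.concatenate(e)
    r=least_squares(f_,x0,loss="soft_l1",f_scale=1,x_scale=[10,10,.1]); e=f_(r.x); n=len(F);k=len(L)
    print(r.x.round(3),np.degrees(r.x[2]).round(2),"med",np.median(abs(e[:n])).round(2),np.median(abs(e[n:n+k])).round(2),np.median(abs(e[n+k:])).round(2), "means",e[:n].mean().round(2),e[n:n+k].mean().round(2),e[n+k:].mean().round(2))
    print("F",F[::max(1,n//4)].tolist(),"L",L[::max(1,k//3)].tolist(),"R",Rr[::max(1,k//3)].tolist())
    t=R.from_euler("z",r.x[2]).apply([[-80,-115,0],[0,-115,0]])+[r.x[0],r.x[1],0]; print("seat",t[0].round(1),"post",t[1].round(1))
    return r.x
E
python3 - <<'E'
from rack import *
s,d=pickle.load(open("w3.pkl","rb"))
rackfit(s,d,range(225,515,5),range(180,240,4))
E
```

```text
[ 6.62377e+02 -1.50133e+02 -1.02000e-01] -5.83 med 0.38 1.17 1.97 means -0.09 -1.1 2.1
F [[225.0, 162.5], [295.0, 159.5], [365.0, 159.5], [435.0, 162.5], [505.0, 168.5]] L [[209.5, 180.0], [214.5, 200.0], [219.5, 220.0]] R [[528.5, 180.0], [518.5, 200.0], [509.5, 220.0]]
seat [ 571.1 -256.4    0. ] post [ 650.7 -264.5    0. ]
```

```bash
python3 - <<'E'
from h import *
plan([525,-251.7,154.6],-5.83,30.1,7)
E
```

```text
yaw/lean now {'g': [446.7, -181.3, 210.3], 'yaw': np.float64(-5.5), 'lean': np.float64(30.15), 'roll': np.float64(0.21)} -> tcp [ 534.5 -252.7  138.2]
[0.0, 0.0, 0.0, -6.5, -9.0, 12.9]
[0.0, 0.0, 0.0, -6.5, -9.0, 12.9]
[0.0, 0.0, 0.0, -6.5, -9.0, 12.9]
[0.0, 0.0, 0.0, -6.5, -8.9, 12.9]
[0.0, 0.0, 0.0, -6.5, -8.9, 13.0]
[0.0, 0.0, 0.0, -6.5, -8.9, 13.0]
[0.0, 0.0, 0.0, -6.5, -8.9, 13.0]
```

>>> play_rows(
  deltas=[
    [0, 0, 0, -6, -9, 13, 1],
    [0, 0, 0, -6, -9, 13, 1],
    [0, 0, 0, -6, -9, 13, 1],
    [0, 0, 0, -6, -9, 13, 1],
    [0, 0, 0, -7, -9, 13, 1],
    [0, 0, 0, -7, -9, 13, 1],
    [0, 0, 0, -7, -9, 13, 1],
    [0, 0, 0, 0, 0, 0, 1],
    [0, 0, 0, 0, 0, 0, 1],
  ],
)

```text
time_s: 9.3
tcp_pos: [534.4, -251.5, 137.5]
tool_rot: [0.046, 0.965, -0.01, 0.26]
force: [-0.2, 0.2, -2.9]
width: 23.0
finger_force: 69.2
```

```bash
python3 - <<'E'
from rack import *
s=get_state(); d=cam("wrist"); pickle.dump((s,d),open("w4.pkl","wb"))
S=cam("side"); T=cam("top"); pickle.dump((S,T),open("st4.pkl","wb"))
print(pose(s))
x=rackfit(s,d,range(150,560,8),range(90,140,4)) 
f=d["frame"][:,:,::-1]
# composite: wrist centre crop x2, side crop x3
a=cv2.resize(f[60:360,120:520],(533,400)); 
uv=proj(S,[620,-260,150])[0].astype(int); print(uv)
b=S["frame"][:,:,::-1][uv[1]-50:uv[1]+50,uv[0]-65:uv[0]+1]; b=cv2.resize(b,(264,400),interpolation=cv2.INTER_CUBIC)
cv2.imwrite("pics/c4.png",np.hstack([a,b]))
E
```

```text
{'g': [524.9, -250.7, 153.9], 'yaw': np.float64(-5.4), 'lean': np.float64(30.12), 'roll': np.float64(0.22)}
[ 6.60828e+02 -1.49728e+02 -1.04000e-01] -5.96 med 0.48 0.47 102.89 means -0.03 -4.4 131.0
F [[262.0, 107.5], [334.0, 104.5], [406.0, 106.5], [478.0, 113.5], [550.0, 123.5]] L [[287.5, 106.0], [254.5, 118.0], [255.5, 130.0]] R [[393.5, 106.0], [515.5, 118.0], [559.5, 130.0]]
seat [ 569.3 -255.8    0. ] post [ 648.9 -264.1    0. ]
[376 310]
```

>>> play_rows(
  deltas=[
    [0.2, 0, 0.4, 0, -0.6, -1, 1],
    [0, 0, 0, 0, 0, 0, 1],
    [0, 0, 0, -7, 0, 4, 1],
    [0, 0, 0, -7, 0, 4, 1],
    [0, 0, 0, -7, 0, 4, 1],
    [0, 0, 0, -3.5, 0, 2, 1],
    [0, 0, 0, 0, 0, 0, 1],
  ],
)

```text
time_s: 10.32
tcp_pos: [562.8, -255.2, 138.4]
tool_rot: [0.05, 0.964, -0.011, 0.26]
force: [-1.1, 1.2, -3.3]
width: 23.3
finger_force: 69.2
```

```bash
python3 - <<'E'
from h import *
s=get_state(); p=pose(s); print(p,s["force"].round(1)); g=np.array(p["g"])
print("lateral err",(R.from_euler("z",5.9,degrees=True).apply(g-[570,-256,136])).round(1))
E
```

```text
{'g': [553.3, -254.3, 154.8], 'yaw': np.float64(-5.82), 'lean': np.float64(30.13), 'roll': np.float64(0.23)} [-1.1  1.2 -3.3]
lateral err [-16.8  -0.   18.8]
```

>>> play_rows(
  deltas=[
    [0, 0, 0, -3.5, 0, 2, 1],
    [0, 0, 0, -3.5, 0, 2, 1],
    [0, 0, 0, 0, 0, 0, 1],
  ],
)

```text
time_s: 10.7
tcp_pos: [570.9, -256.1, 138.6]
tool_rot: [0.05, 0.964, -0.011, 0.26]
force: [-0.3, 0.3, -2.5]
width: 23.0
finger_force: 69.2
```

```bash
cat > e.py <<'E'
from h import *
s=get_state(); p=pose(s); print(p,s["force"].round(1),s["moment"].round(2)); g=np.array(p["g"])
print("err",(R.from_euler("z",5.9,degrees=True).apply(g-[570,-256,137.6])).round(1))
E
python3 e.py
```

```text
{'g': [561.4, -255.2, 155.1], 'yaw': np.float64(-5.82), 'lean': np.float64(30.15), 'roll': np.float64(0.23)} [-0.3  0.3 -2.5] [ 0.08  0.97 -0.01]
err [-8.6 -0.1 17.5]
```

>>> play_rows(
  deltas=[
    [0, 0, 0, -3, 0, 1.7, 1],
    [0, 0, 0, -3, 0, 1.7, 1],
    [0, 0, 0, -1, 0, 0.6, 1],
    [0, 0, 0, 0, 0, 0, 1],
  ],
)

```text
time_s: 11.2
tcp_pos: [573.4, -256.8, 136.1]
tool_rot: [0.051, 0.965, -0.01, 0.256]
force: [-48.1, 5.6, 19.6]
width: 23.2
finger_force: 74.9
```

```bash
python3 e.py
```

```text
{'g': [564.0, -255.9, 152.6], 'yaw': np.float64(-5.94), 'lean': np.float64(29.74), 'roll': np.float64(0.38)} [-48.1   5.6  19.6] [0.85 6.5  0.06]
err [-6.  -0.5 15. ]
```

```bash
python3 - <<'E'
from h import *
import pickle
S=cam("side"); w=cam("wrist"); pickle.dump((S,w,get_state()),open("s5.pkl","wb"))
S4=pickle.load(open("st4.pkl","rb"))[0]
u,v=376,310
c=lambda D:cv2.resize(D["frame"][:,:,::-1][v-50:v+35,u-36:u+36],(396,468),interpolation=cv2.INTER_CUBIC)
cv2.imwrite("pics/c5.png",np.hstack([c(S4),c(S)]))
E
```

```text
(no output)
```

View pics/c5.png

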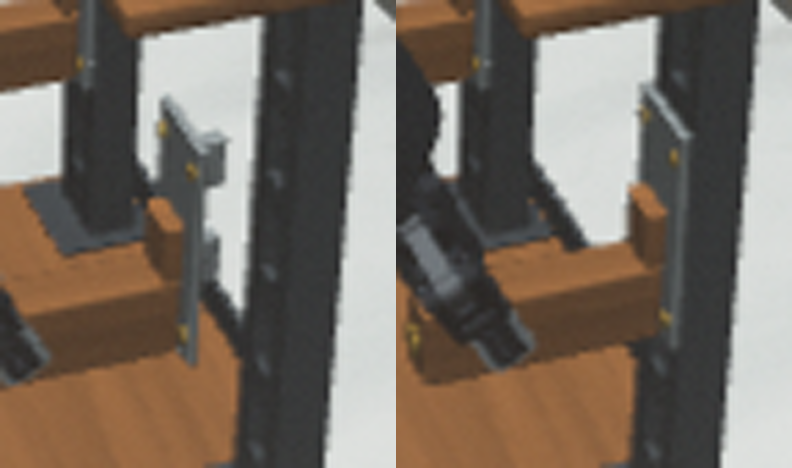

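The side crop, before and after, shows both tabs gone into the slots and the plate's near edge flush with the post's front edge at about px (685,230). So the plate has met the face and the post is about 6 mm nearer than I fitted. Next I ease the push off and go down.

>>> play_rows(
  deltas=[
    [0, 0, 0, 2.6, 0, -1.5, 1],
    [0, 0, 0, 1.5, 0, 2.6, 1],
    [0, 0, 0, 1.5, 0, 2.6, 1],
    [0, 0, 0, 0, 0, 0, 1],
  ],
)

```text
time_s: 11.8
tcp_pos: [573.4, -256.6, 131.2]
tool_rot: [0.05, 0.965, -0.011, 0.258]
force: [-15.3, 0.6, 1.0]
width: 23.2
finger_force: 70.6
```

```bash
python3 e.py
```

```text
{'g': [563.9, -255.7, 147.6], 'yaw': np.float64(-5.89), 'lean': np.float64(29.94), 'roll': np.float64(0.3)} [-15.3   0.6   1. ] [ 0.2   3.59 -0.06]
err [-6.1 -0.3 10. ]
```

>>> play_rows(
  deltas=[
    [0, 0, 0, 1.5, 0, 2.6, 1],
    [0, 0, 0, 1.5, 0, 2.6, 1],
    [0, 0, 0, 1, 0, 1.7, 1],
    [0, 0, 0, 0, 0, 0, 1],
  ],
)

```text
time_s: 12.3
tcp_pos: [573.3, -256.7, 123.4]
tool_rot: [0.05, 0.965, -0.011, 0.258]
force: [-17.8, 1.7, 4.1]
width: 23.0
finger_force: 71.3
```

```bash
python3 e.py
```

```text
{'g': [563.9, -255.8, 139.8], 'yaw': np.float64(-5.9), 'lean': np.float64(29.96), 'roll': np.float64(0.29)} [-17.8   1.7   4.1] [ 0.27  3.44 -0.04]
err [-6.1 -0.4  2.2]
```

>>> play_rows(
  deltas=[
    [0, 0, 0, 1, 0, 1.7, 1],
    [0, 0, 0, 1, 0, 1.7, 1],
    [0, 0, 0, 0.5, 0, 0.9, 1],
    [0, 0, 0, 0, 0, 0, 1],
  ],
)

```text
time_s: 12.8
tcp_pos: [573.2, -256.8, 118.9]
tool_rot: [0.05, 0.965, -0.011, 0.258]
force: [-27.3, 3.9, 14.7]
width: 23.2
finger_force: 73.2
```

```bash
python3 e.py
```

```text
{'g': [563.7, -255.9, 135.3], 'yaw': np.float64(-5.91), 'lean': np.float64(29.98), 'roll': np.float64(0.29)} [-27.3   3.9  14.7] [0.49 3.26 0.14]
err [-6.3 -0.5 -2.3]
```

>>> play_rows(
  deltas=[
    [0, 0, 0, 1.5, 0, 0.5, 1],
    [0, 0, 0, 0.5, 0, 0.9, 1],
    [0, 0, 0, 0, 0, 0, 1],
  ],
)

```text
time_s: 13.18
tcp_pos: [573.0, -256.8, 117.6]
tool_rot: [0.05, 0.964, -0.011, 0.259]
force: [-28.0, 5.0, 23.0]
width: 23.1
finger_force: 74.0
```

```bash
python3 e.py
```

```text
{'g': [563.6, -255.9, 134.1], 'yaw': np.float64(-5.89), 'lean': np.float64(30.09), 'roll': np.float64(0.26)} [-28.   5.  23.] [0.64 2.66 0.29]
err [-6.4 -0.6 -3.5]
```

>>> play_rows(
  deltas=[
    [0, 0, 0, 2.4, 0, 0.2, 1],
    [0, 0, 0, 1, 0, 1.7, 1],
    [0, 0, 0, 0, 0, 0, 1],
  ],
)

```text
time_s: 13.55
tcp_pos: [573.1, -257.1, 117.1]
tool_rot: [0.05, 0.964, -0.012, 0.262]
force: [-33.6, 8.8, 51.9]
width: 22.9
finger_force: 78.3
```

```bash
python3 e.py
```

```text
{'g': [563.6, -256.2, 133.5], 'yaw': np.float64(-5.88), 'lean': np.float64(30.37), 'roll': np.float64(0.18)} [-33.6   8.8  51.9] [1.05 1.17 0.67]
err [-6.3 -0.9 -4.1]
```

Pressing 2 mm further gave about 30 N with no travel, so it's on the stop. I'll take the load off and check the height in the side view before letting go.

>>> play_rows(
  deltas=[
    [0, 0, 0, 0.2, 0, -4.5, 1],
    [0, 0, 0, 0, 0, 0, 1],
  ],
)

```text
time_s: 13.8
tcp_pos: [571.8, -256.7, 119.5]
tool_rot: [0.05, 0.964, -0.012, 0.261]
force: [7.5, -2.1, 0.4]
width: 23.1
finger_force: 69.4
```

```bash
python3 e.py; python3 - <<'E'
from h import *
import pickle
S5,w,s5=pickle.load(open("s5.pkl","rb")); S=cam("side")
a=S5["frame"]; b=S["frame"]; k=6
# plate+block patch in s5: crop coords (right panel) x 630-692,y 80-350 -> full px
x0,x1,y0,y1=376-36+int((634-396)/5.5),376-36+int((692-396)/5.5)+1,260+int(80/5.5),260+int(350/5.5)
up=lambda i:cv2.resize(i,None,fx=k,fy=k,interpolation=cv2.INTER_CUBIC)
t=up(a[y0:y1,x0:x1]); reg=up(b[y0-8:y1+14,x0-6:x1+6])
m=cv2.matchTemplate(reg,t,cv2.TM_CCOEFF_NORMED); _,v,_,l=cv2.minMaxLoc(m)
print("shift px",l[0]/k-6,l[1]/k-8,v)
p=np.array([643,-262,190.]); print("px per 17mm",(proj(S,p-[0,0,17])-proj(S,p))[0])
pickle.dump(S,open("s6.pkl","wb"))
E
```

```text
{'g': [562.2, -255.8, 135.9], 'yaw': np.float64(-5.86), 'lean': np.float64(30.32), 'roll': np.float64(0.16)} [ 7.5 -2.1  0.4] [-0.18 -0.45 -0.2 ]
err [-7.8 -0.6 -1.7]
shift px -1.166666666666667 5.833333333333334 0.9706092476844788
px per 17mm [-0.40154528  5.9169706 ]
```

>>> play_rows(
  deltas=[
    [0, 0, 0, 0, 0, 2.7, 1],
    [0, 0, 0, 0, 0, 0, 1],
  ],
)

```text
time_s: 14.1
tcp_pos: [573.0, -256.9, 117.4]
tool_rot: [0.05, 0.964, -0.012, 0.261]
force: [-4.7, 0.9, 17.1]
width: 23.4
finger_force: 72.8
```

```bash
python3 e.py; python3 - <<'E'
from h import *
import pickle
a=pickle.load(open("s6.pkl","rb"))["frame"]; b=cam("side")["frame"]
k=6; up=lambda i:cv2.resize(i,None,fx=k,fy=k,interpolation=cv2.INTER_CUBIC)
x0,x1,y0,y1=382,394,278,326
m=cv2.matchTemplate(up(b[y0-5:y1+5,x0-5:x1+5]),up(a[y0:y1,x0:x1]),cv2.TM_CCOEFF_NORMED); _,v,_,l=cv2.minMaxLoc(m); print(l[0]/k-5,l[1]/k-5,v)
E
```

```text
{'g': [563.4, -255.9, 133.8], 'yaw': np.float64(-5.86), 'lean': np.float64(30.33), 'roll': np.float64(0.17)} [-4.7  0.9 17.1] [ 0.27 -0.47  0.22]
err [-6.6 -0.6 -3.8]
0.0 0.33333333333333304 0.9808839559555054
```

>>> play_rows(
  deltas=[
    [0, 0, 0, 0, 0, 0, 0],
    [0, 0, 0, 0, 0, 0, 0],
    [0, 0, 0, 0, 0, 0, 0],
    [0, 0, 0, 0, 0, 0, 0],
    [0, 0, 0, 0, 0, -5, 0],
    [0, 0, 0, 0, 0, -10, 0],
    [0, 0, 0, 0, 0, -15, 0],
    [0, 0, 0, 0, 0, -15, 0],
    [0, 0, 0, 0, 0, -15, 0],
    [0, 0, 0, 0, 0, 0, 0],
  ],
)

```text
time_s: 15.4
tcp_pos: [541.7, -253.4, 169.0]
tool_rot: [0.05, 0.964, -0.012, 0.261]
force: [-0.4, 0.6, -0.8]
width: 42.6
finger_force: 0.0
```

```bash
python3 e.py; python3 - <<'E'
from h import *
import pickle
a=pickle.load(open("s6.pkl","rb"))["frame"]; S=cam("side"); b=S["frame"]; pickle.dump((S,cam("wrist"),get_state()),open("s7.pkl","wb"))
k=6; up=lambda i:cv2.resize(i,None,fx=k,fy=k,interpolation=cv2.INTER_CUBIC)
x0,x1,y0,y1=382,394,278,326
m=cv2.matchTemplate(up(b[y0-5:y1+5,x0-5:x1+5]),up(a[y0:y1,x0:x1]),cv2.TM_CCOEFF_NORMED); _,v,_,l=cv2.minMaxLoc(m); print(l[0]/k-5,l[1]/k-5,v)
E
```

```text
{'g': [532.1, -252.5, 185.4], 'yaw': np.float64(-5.84), 'lean': np.float64(30.26), 'roll': np.float64(0.19)} [-0.4  0.6 -0.8] [0.11 0.57 0.04]
err [-38.1  -0.4  47.8]
0.0 0.16666666666666696 0.986423134803772
```

```bash
python3 - <<'E'
from rack import *
S,d,s=pickle.load(open("s7.pkl","rb"))
rw=R.from_euler("z",-5.9,degrees=True); 
# rack pose with contact-measured x (post face 6 mm nearer)
o=np.array([570-6.3,-256.2,0])-rw.apply([-80,-115,0])
P=lambda y,z:rw.apply(np.array([-112,y,z],float))+o
for n,y in(("new",-115),("hung",115)): print(n,wproj(d,s,[P(y,150),P(y,130),P(y,110)]).round(1).tolist())
f=d["frame"].astype(int); m=((f[:,:,0]>120)&(f[:,:,1]>90)&(f[:,:,2]<.5*f[:,:,0])&(f[:,:,1]>.68*f[:,:,0])).astype(np.uint8)
n,_,st,c=cv2.connectedComponentsWithStats(m)
for i in range(1,n):
    if st[i,4]>25: print(st[i].tolist(),c[i].round(1))
E
```

```text
new [[318.3, 272.1], [318.2, 238.9], [318.1, 210.2]]
hung [[668.2, 262.2], [654.9, 239.4], [641.7, 218.3]]
[262, 79, 363, 178, 6759] [381.6 126.7]
[563, 196, 23, 27, 50] [575.4 209.7]
[305, 235, 26, 9, 102] [317.2 239.8]
[421, 254, 25, 3, 31] [433.3 255.7]
[295, 261, 23, 35, 201] [300.8 271. ]
[319, 262, 17, 7, 39] [326.8 263.3]
[335, 283, 5, 12, 27] [337.8 287.9]
[313, 284, 12, 23, 65] [318.6 292.9]
[312, 395, 24, 5, 26] [324.3 398.6]
```

The free-end screw is at px (317,240), against (318,239) predicted for a level, seated arm, which is within about 1 mm. I'll back off a little more and hand in.

>>> play_rows(
  deltas=[
    [0, 0, 0, 0, 0, -15, 0],
    [0, 0, 0, 0, 0, -15, 0],
    [0, 0, 0, 0, 0, -10, 0],
    [0, 0, 0, 0, 0, 0, 0],
    [0, 0, 0, 0, 0, 0, 0],
  ],
)

```text
time_s: 16.12
tcp_pos: [521.7, -251.2, 201.6]
tool_rot: [0.05, 0.964, -0.011, 0.26]
force: [-0.3, -0.3, 0.6]
width: 42.4
finger_force: 0.0
```

```bash
python3 -c "
from h import *
s=get_state(); print(s['force'],s['time_s']); print(job_done())"
```

```text
[-0.27091583 -0.29366935  0.63395913] 16.125
the job is handed in; nothing more can be done
None
```

The loose oak arm farthest from the base now hangs on the empty post, pressed down to its stop and released. Its free end measured within about 1 mm of level and square, no contact was felt with anything else, and I handed the job in at 16.1 s; no verdict came back.

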